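# Slide a dish through the sprung flap into the drying box

### The job

Slide the rectangular terracotta dish across the table, lengthwise (a short end first), between the wooden guides and through the sprung flap of the drying box, until it gently presses back the sprung end plate inside, without driving that plate to its hard stop. Then back out so that the flap falls fully shut behind the dish and stays shut. Keep the dish flat on the table all the way and leave the other things where they stand.

Things in the scene. Friction and masses are not known exactly. Their poses are not given: they have to be found in the camera images.
- dish: Rectangular open terracotta dish with a raised rim: 120 mm long (own x), 100 mm wide (own y), 30 mm tall, rim walls 9 mm thick, floor 8 mm, 0.3 to 0.55 kg. Either end may lead. Origin at the centre of its underside. It starts on the open table in front of the box's mouth, mostly off its centre line and turned. The other terracotta piece, a round bowl, is not it.
- drying_box: Plywood box with a clear roof, fixed to the table, the bare table its floor. Origin on the table under the flap's hinge line, midway between the side walls; own x points level into the box, y to the left looking in. Inner width 220 mm; side walls 12 mm thick, x = -10 to 290 mm, 190 mm tall; a fan housing on the roof's far end (x = 215 to 285 mm) reaches 240 mm.
- mouth (a point): Underside of the hinge bar, middle of the box's mouth, 147 mm over the table; axes as the box. The lintel above (x = -10 to 10 mm) begins at 156 mm. A tool pointing straight down cannot follow the dish in; one tilted about 45 degrees, fingertips leading, can reach about 80 mm past the hinge line.
- guides (a point): Middle of the entry between two fixed wooden guide strips, on the table, 130 mm in front of the hinge line; axes as the box. Strips are 18 mm tall, 14 mm thick; in the box's frame their inner faces stand at y = +-65 mm from x = -55 to 200 mm and flare out to about +-100 mm at x = -130 mm.
- flap (a joint): Aluminium flap across the mouth, 212 mm wide, 130 mm long, hung from the hinge bar, axis 150 mm and lower edge 20 mm over the table. 0 = shut on its stop; grows to 1.45 rad as its lower edge swings into the box, not outward. A light spring shuts it (0.5 to 2 N at its edge). It falls shut behind the dish once the dish's rear end is 50 mm past the hinge line; before that it rests on or in the dish.
- end_plate (a joint): Sprung upright plate in the box facing the mouth, 90 mm wide, 5 to 41 mm over the table. At rest its face is 178 to 194 mm past the hinge line; where is not told. 0 = out, grows in m as it is pressed inward, hard stop 0.016. Resists with 1 N at once, then 0.7 N per mm. Gently pressed: 0.004 or more; driven to the stop: 0.0135. On release it slides the dish back a few mm.
- bowl: Round terracotta bowl, 116 mm across, 45 mm tall, bystander. Origin at the centre of its underside.
- cup: White plastic cup, 72 mm across, 100 mm tall, bystander. Origin at the centre of its underside.
- glaze_jar: Closed glaze jar, 72 mm across, 100 mm tall, bystander. Origin at the centre of its underside.
- mug: White mug, 80 mm across, 85 mm tall, handle on its own +y side, bystander. Origin at the centre of its underside.
- bat: Round plaster disc lying flat, 170 mm across, 20 mm thick, bystander. Origin at the centre of its underside.
- brush_pot: Square white pot 85 by 85 mm, 110 mm tall, with brushes standing up to 260 mm, bystander. Origin at the centre of its underside.
Not all that is in view belongs to the job. What is shaped like the dish but turquoise is not meant.

How it is judged:
By the outcome, as a careful person would: the job done as asked, in the order asked, and still so for the second after the job is handed in, with the robot touching nothing.
It also fails if it takes over 72 s, if anything falls off the work surface, if the arm or the gripper's body presses on something with over 40 N, if the wrist force passes 120 N, or if a joint passes its speed limit or range.

### The arm

A 6-joint arm with a two-finger parallel gripper is mounted at the origin on the work surface. World frame = base frame: x ahead of the robot, y to its left, z up, the work surface at z = 0. Lengths are in m, angles in degrees, forces in N, time in s.
With the tool pointing down it reaches from about 0.375 to 0.9 m from the base axis. Payload 3.1 kg.
Tool frame: the origin (TCP) lies between the finger pads; the fingertips stand 22 mm ahead of it and the grasp point (between the pads) lies 3 mm ahead of it; x points along the fingers, y is the direction in which the jaws open and shut, and the axes are right-handed (so a half turn about x gives the same grasp; the last joint's range is limited). The gripper opens to 87 mm and grips with 3 to 60 N. Pads are 19 mm wide; open, the fingers measure 117 mm over their backs; the gripper's body (75 mm by 190 mm) begins 51 mm behind the grasp point.
Start: joints at [-73.883, 30.224, 82.088, -0, 67.689, -10.227], TCP at [0.277, -0.56, 0.245] pointing down, gripper open.
Joint ranges: [-176.69, 176.69], [-43.24, 126.21], [12.49, 139.97], [-82, 262], [0, 151.66], [-163.58, 163.58]. Speed limits (degrees/s): [159.86, 159.86, 180, 180, 180, 180].

### API

Orientations are given as a 3x3 rotation matrix whose columns are the frame's x, y, z axes.
In Python, from rig import bot gives the robot as it stands.
- The arm moves only by the tool play_rows, never from a script. Its argument "motion" is a list of rows, each a list of 3 entries, a list of its own where there are three numbers: the shift along the tool's x, y, z in mm, then the turn, a rotation vector about the tool's x, y, z in degrees, then the opening, from 0 (shut) to 1 (fully open). A call has 1 to 8 rows; each row is the pose to reach, as a shift and turn from the pose commanded when the call began, along the tool's axes at that moment; what a row does not reach only later rows make up. A row lasts 1/10 s, in which the tool goes at most 50 mm and 8.59 degrees, less where a joint would pass 70% of its speed; a pose out of reach is approached as far as the arm can. A call with a gripper value outside its range is refused whole. The fingers move at their own pace and stop on an object; the grip force is fixed at half the most. Time passes only in rows, so rows that repeat a pose let the fingers close. It gives the time, the measured TCP pose, the force and the opening at its end, in the units of the state.
- bot.read_state(): the state, without advancing time (a new reading comes with each control period).
- bot.capture(name): name is "side" or "top"; returns a dict with "img" (400x640x3 uint8, blue, green, red), "mtx" (3x3 intrinsics, pixels), "k1" (the pictures are not rectified: a ray, as slopes to the right and down, at radius r is drawn at 1 + k1 r^2 times it, then the intrinsics apply), "rvec" (rotation vector, rad) and "tvec" (3), from world to camera coordinates, as OpenCV has them. Camera axes: x right, y down, z forward; pixel columns grow to the right and rows downward; lengths in m; the calibration is good to about 2 mm. A picture is of the moment at which its call begins. There is no depth.
- bot.hand_in(): hands the job in, once; it reports no verdict.
The state is a dict: "time_s": time; "joint_positions": joint angles; "qvel": joint speeds; "tau": joint torques, N m; "position": TCP position; "tcp_rot": TCP orientation; "force": force on the tool from outside, world axes, zero at the start; "moment": the same for the moment, N m; "opening": opening from 0.0 (shut) to 1.0 (fully open).
Only numpy, scipy, OpenCV 4.12 (cv2) and the standard library are available. Lean on these libraries where they do the work, as an engineer would, in place of code of your own. Each camera call takes 0.05 s, during which the arm holds its last target.

## Working session

There is one attempt and no reset: what is moved stays moved. The work goes in short steps, Python scripts to look and compute and a tool call to move; the robot and the scene stay as the last step left them, time stands still between calls to the robot, and variables do not carry over. Pictures are saved under pics/ and viewed, and the job is handed in when it is done.

Besides the shell and the picture viewer there is one more tool, called after "Emit:" by a JSON object that holds its "name" and its "arguments". play_rows: Moves the arm, as the interface text tells. Its arguments: {"type":"object","properties":{"motion":{"type":"array"}},"required":["motion"]}

```bash
ls; mkdir -p pics
python3 - <<'E'
from rig import bot
import cv2
s=bot.read_state();print(s)
for n in("side","top"):
    c=bot.capture(n);cv2.imwrite(f"pics/{n}0.png",c["img"]);print(n,c["mtx"],c["k1"],c["rvec"],c["tvec"])
E
```

```text
pics
{'time_s': 0.0, 'joint_positions': array([-7.38827251e+01,  3.02783231e+01,  8.21568477e+01, -1.10870865e-03,
        6.76893140e+01, -1.02281770e+01]), 'qvel': array([-0.08105563,  0.01123486,  0.01356421, -0.07859339,  0.05524946,
        0.06296965]), 'tau': array([ 1.81192736e-04, -4.40041924e+01, -1.76597857e+01,  6.33521006e-02,
        5.85227937e-02, -1.65051201e-04]), 'position': array([ 0.27718198, -0.55940251,  0.24357592]), 'tcp_rot': array([[-6.20340776e-04,  4.43788157e-01, -8.96131512e-01],
       [ 2.08230400e-03, -8.96129169e-01, -4.43788438e-01],
       [-9.99997640e-01, -2.14131830e-03, -3.68196389e-04]]), 'force': array([ 0.32514189,  0.29230921, -0.11940528]), 'moment': array([ 0.02868942,  0.00070717, -0.02186051]), 'opening': 1.001741764537737}
side [[468.33333674   0.         317.17247647]
 [  0.         468.33333674 202.41197026]
 [  0.           0.           1.        ]] -0.12419050645980644 [ 1.03437798 -2.52571666  0.92325837] [0.410929   0.2712645  1.21517307]
top [[435.72031057   0.         320.02194307]
 [  0.         435.72031057 200.90724432]
 [  0.           0.           1.        ]] -0.10569018602981627 [ 2.09790307 -2.13613763  0.20036442] [0.12938681 0.52309266 1.17594364]
```

View pics/side0.png

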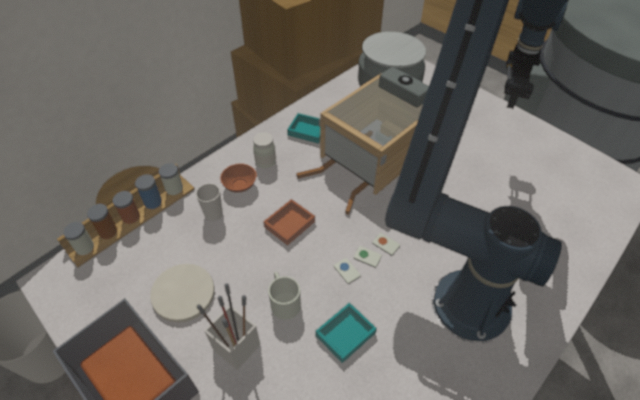

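View pics/top0.png

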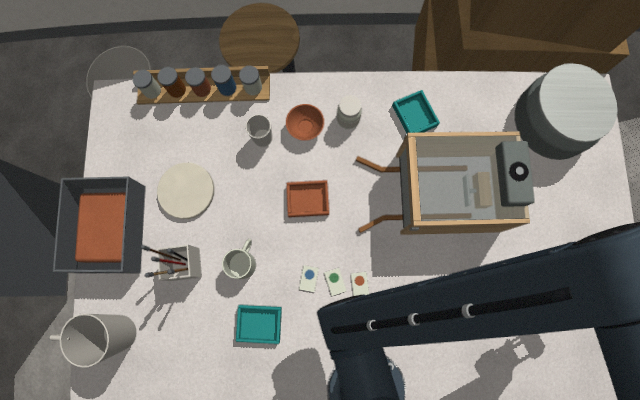

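Side: the dish is at about (290,222) and the box mouth at about (350,150), with the guides in front of it. Top: the dish is at about (307,198), guide tips are at (358,158) and (361,231), and the mouth at x≈410. Next I'll turn these into world positions.

```bash
cat > h.py <<'E'
import numpy as np, cv2
from rig import bot
def cam(n,save=None):
    c=bot.capture(n)
    if save: cv2.imwrite(f"pics/{save}.png",c["img"])
    return c
def dist(c): return np.array([c["k1"],0,0,0,0],float)
def ray(c,px):
    px=np.asarray(px,float).reshape(-1,1,2)
    u=cv2.undistortPoints(px,c["mtx"],dist(c)).reshape(-1,2)
    R=cv2.Rodrigues(np.asarray(c["rvec"],float))[0]
    d=np.c_[u,np.ones(len(u))]@R
    o=-R.T@np.asarray(c["tvec"],float).ravel()
    return o,d
def plane(c,px,z):
    o,d=ray(c,px); return o+d*((z-o[2])/d[:,2])[:,None]
def tri(c1,p1,c2,p2):
    o1,d1=ray(c1,[p1]);o2,d2=ray(c2,[p2]);d1=d1[0]/np.linalg.norm(d1);d2=d2[0]/np.linalg.norm(d2)
    A=np.c_[d1,-d2];t=np.linalg.lstsq(A,o2-o1,rcond=None)[0]
    a=o1+t[0]*d1;b=o2+t[1]*d2
    return (a+b)/2,np.linalg.norm(a-b)
def proj(c,P):
    return cv2.projectPoints(np.asarray(P,float).reshape(-1,1,3),np.asarray(c["rvec"],float),np.asarray(c["tvec"],float),c["mtx"],dist(c))[0].reshape(-1,2)
def up(img,x0,y0,x1,y1,k,name):
    cv2.imwrite(f"pics/{name}.png",cv2.resize(img[y0:y1,x0:x1],None,fx=k,fy=k,interpolation=cv2.INTER_CUBIC))
E
python3 - <<'E'
from h import *
t=cam("top");s=cam("side")
up(t["img"],270,110,550,260,2.8,"t1");up(s["img"],240,50,440,250,3,"s1")
for c,n in((t,"t"),(s,"s")):
    hsv=cv2.cvtColor(c["img"],cv2.COLOR_BGR2HSV)
    m=cv2.inRange(hsv,(0,110,40),(14,255,255))
    nn,l,st,ce=cv2.connectedComponentsWithStats(m)
    for i in range(1,nn):
        if st[i,4]>150:
            cs=cv2.findContours((l==i).astype(np.uint8),cv2.RETR_EXTERNAL,cv2.CHAIN_APPROX_NONE)[0][0]
            r=cv2.minAreaRect(cs);ap=cv2.approxPolyDP(cs,4,True).reshape(-1,2)
            print(n,st[i],r,ap.tolist())
            print(np.round(plane(c,cv2.boxPoints(r),0.03),4).tolist())
E
```

```text
t [164  76  22  22 203] ((176.25393676757812, 88.05047607421875), (16.79351043701172, 17.972990036010742), 51.8427734375) [[178, 76], [164, 87], [176, 97], [185, 90]]
[[0.8986, 0.5975, 0.03], [0.9345, 0.5549, 0.03], [0.8882, 0.5191, 0.03], [0.8528, 0.5614, 0.03]]
t [190  77  21  20 214] ((201.9705810546875, 88.11764526367188), (15.94936752319336, 18.35034942626953), 59.036251068115234) [[206, 77], [201, 85], [190, 86], [195, 94], [209, 92]]
[[0.8985, 0.515, 0.03], [0.9286, 0.4671, 0.03], [0.8814, 0.4392, 0.03], [0.8518, 0.4868, 0.03]]
t [ 286  104   38   36 1069] ((304.5, 121.5), (35.0, 37.0), 90.0) [[298, 105], [287, 115], [287, 129], [299, 139], [312, 138], [323, 124], [320, 111]]
[[0.8295, 0.2175, 0.03], [0.827, 0.1058, 0.03], [0.7158, 0.108, 0.03], [0.7181, 0.2174, 0.03]]
t [357 157  43  15 176] ((377.56201171875, 165.70819091796875), (44.16114044189453, 7.649960994720459), 14.38139533996582) [[357, 157], [375, 169], [399, 171]]
[[0.6376, 0.0154, 0.03], [0.66, 0.009, 0.03], [0.6246, -0.1149, 0.03], [0.6024, -0.1081, 0.03]]
t [ 287  181   42   36 1382] ((307.13690185546875, 198.37
[... 1407 characters left out ...]
6) [[134, 205], [117, 209], [124, 222], [136, 220]]
[[0.939, 0.4997, 0.03], [0.915, 0.4455, 0.03], [0.8484, 0.4694, 0.03], [0.8721, 0.5218, 0.03]]
s [ 92 215  25  24 326] ((104.93278503417969, 228.0606689453125), (20.670799255371094, 20.441761016845703), 66.37062072753906) [[109, 215], [92, 223], [103, 238], [116, 229]]
[[0.948, 0.582, 0.03], [0.9345, 0.5244, 0.03], [0.8527, 0.5426, 0.03], [0.8665, 0.5979, 0.03]]
s [  81  327   94   73 4300] ((126.4373779296875, 373.0992431640625), (73.37801361083984, 68.6528091430664), 52.8152961730957) [[131, 327], [81, 363], [103, 399], [153, 399], [174, 380]]
[[0.5781, 0.8272, 0.03], [0.5781, 0.6661, 0.03], [0.3759, 0.6714, 0.03], [0.3836, 0.8201, 0.03]]
```

View pics/t1.png

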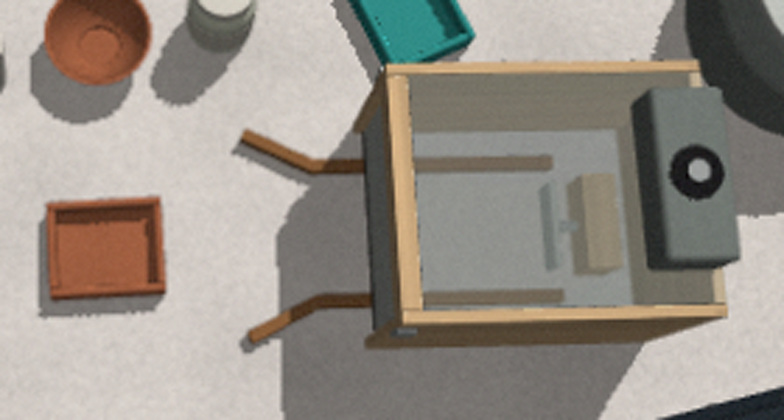

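View pics/s1.png

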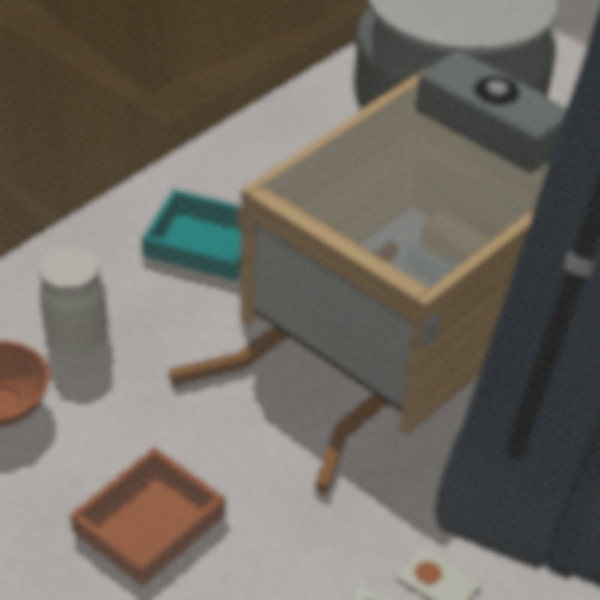

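Run:
```python
from h import *
t=cam("top");s=cam("side")
T=lambda X,Y:(270+X/2.8-.3,110+Y/2.8-.3)
S=lambda X,Y:(240+X/3-.3,50+Y/3-.3)
pairs={"lintL":(T(387,66),S(245,190)),"lintR":(T(403,321),S(425,300)),
"guideLtip":(T(243,131),S(172,375)),"guideRtip":(T(248,337),S(322,485)),"guideLbend":(T(311,163),S(247,355)),"guideRbend":(T(318,297),S(340,432)),
"dishNW":(T(48,204),S(152,453)),"dishNE":(T(160,199),S(223,506)),"dishSW":(T(52,298),S(75,518)),"dishSE":(T(164,293),S(143,576))}
for k,(a,b) in pairs.items(): print(k,*tri(t,a,s,b))
print("back",plane(t,[T(698,62),T(726,308)],.19))
# guide edges inside at z=.018
print("Lguide inner edge",plane(t,[T(311,172),T(360,172),T(550,169)],.018))
print("Rguide inner edge",plane(t,[T(320,294),T(368,294),T(560,290)],.018))
print("plate bottom/top",plane(t,[T(542,183),T(549,270)],.041))
print("plate bot",plane(t,[T(554,180),T(561,267)],.041))
```

```text
lintL [ 0.66976723 -0.11102165  0.19294703] 0.002780381005262489
lintR [ 0.43298842 -0.11009707  0.19738364] 0.0015401235118931232
guideLtip [0.66239467 0.00819248 0.01525097] 0.005152778861499491
guideRtip [0.44303914 0.01138374 0.02092424] 0.003671344077613172
guideLbend [ 0.62196332 -0.06215646  0.02399491] 0.009204057952484962
guideRbend [ 0.48527227 -0.06413858  0.00550921] 0.0038152595585558384
dishNW [0.52873337 0.18893022 0.16120263] 0.05702047367247446
dishNE [ 0.56913517  0.07790809 -0.04395696] 0.08353772218423909
dishSW [0.5007812  0.22861902 0.10695522] 0.06921009889892202
dishSE [ 0.54457034  0.11840277 -0.1348914 ] 0.07197002187304195
back [[ 0.6736534  -0.40787016  0.19      ]
 [ 0.43978764 -0.40783061  0.19      ]]
Lguide inner edge [[ 0.61772023 -0.06000981  0.018     ]
 [ 0.61684907 -0.11168506  0.018     ]
 [ 0.6170231  -0.31495671  0.018     ]]
Rguide inner edge [[ 0.4879566  -0.0634864   0.018     ]
 [ 0.48698028 -0.11312143  0.018     ]
 [ 0.48708473 -0.31464238  0.018     ]]
plate bottom/top [[ 0.59604252 -0.29715953  0.041     ]
 [ 0.50432668 -0.29685535  0.041     ]]
plate bot [[ 0.59906455 -0.31017069  0.041     ]
 [ 0.50719784 -0.30967099  0.041     ]]
```

Run:
```python
from h import *
t=cam("top");s=cam("side")
T=lambda X,Y:(270+X/2.8-.3,110+Y/2.8-.3)
S=lambda X,Y:(240+X/3-.3,50+Y/3-.3)
pairs={
"dishNW":(T(48,204),S(75,518)),"dishNE":(T(160,199),S(152,453)),"dishSW":(T(52,298),S(143,576)),"dishSE":(T(164,293),S(223,506))}
P=[]
for k,(a,b) in pairs.items(): q,e=tri(t,a,s,b);print(k,q,e);P.append(q)
print(np.mean(P,0))
# dish rim z from top only, at .03
a=plane(t,[pairs[k][0] for k in pairs],.03);print(a,a.mean(0))
b=plane(s,[pairs[k][1] for k in pairs],.03);print(b,b.mean(0))
```

```text
dishNW [0.58409006 0.21374791 0.02639281] 0.005384080938761389
dishNE [0.59150554 0.09958374 0.02060893] 0.0016225554639450648
dishSW [0.48771472 0.21142821 0.02170571] 0.0015931075913262292
dishSE [0.49232646 0.09751502 0.02055972] 0.0016654676454981776
[0.53890919 0.15556872 0.02231679]
[[0.58546198 0.21507781 0.03      ]
 [0.58853296 0.09923293 0.03      ]
 [0.48702598 0.21125706 0.03      ]
 [0.49008992 0.09717196 0.03      ]] [0.53777771 0.15568494 0.03      ]
[[0.57927248 0.21409355 0.03      ]
 [0.58614568 0.10517597 0.03      ]
 [0.48242486 0.21476858 0.03      ]
 [0.48778946 0.10318626 0.03      ]] [0.53390812 0.15930609 0.03      ]
```

Emit:
{"name": "play_rows", "arguments": {"motion": [[[-50,0,0],[0,0,0],0.5],[[-100,0,0],[0,0,0],0.5],[[-150,0,0],[0,0,0],0.5],[[-150,0,0],[0,0,0],0.5]]}}

```text
time_s: 0.8
position: [0.2785, -0.5634, 0.4038]
tcp_rot: [[0.005, 0.444, -0.896], [-0.017, -0.896, -0.444], [-1.0, 0.018, 0.003]]
force: [1.1, -0.3, 0.2]
opening: 0.723
```

Emit:
{"name": "play_rows", "arguments": {"motion": [[[0,-22,-33],[-4,0,0],0.5],[[0,-45,-67],[-8,0,0],0.5],[[0,-67,-100],[-12,0,0],0.5],[[0,-90,-134],[-16,0,0],0.5],[[0,-112,-168],[-20,0,0],0.5],[[0,-135,-201],[-24,0,0],0.5],[[0,-158,-235],[-28,0,0],0.5],[[0,-180,-269],[-32,0,0],0.5]]}}

```text
time_s: 1.6
position: [0.4389, -0.2776, 0.3942]
tcp_rot: [[-0.0, 0.853, -0.523], [0.0, -0.523, -0.853], [-1.0, -0.0, -0.0]]
force: [1.7, 0.4, 0.1]
opening: 0.498
```

Run:
```python
from h import *
s=bot.read_state();print(np.round(s["joint_positions"],2),s["position"],np.round(s["tcp_rot"],3),s["time_s"])
```

```text
[-44.66  13.36  84.8    0.    81.85 -13.15] [ 0.43893387 -0.2776239   0.39423825] [[-0.     0.853 -0.523]
 [ 0.    -0.523 -0.853]
 [-1.    -0.    -0.   ]] 1.6
```

```bash
cat > k.py <<'E'
import numpy as np
from scipy.spatial.transform import Rotation as Ro
from scipy.optimize import least_squares
d=.111;L1=.4908;L2=.4047
def fk(q,T,s4=1,a=-.0068):
    h=T-.0259
    q=np.array(q,float);q1,q2,q3,q4,q5,q6=q
    R=Ro.from_euler('ZYZYZ',[q1,q2+q3,s4*q4,q5,s4*q6],degrees=True) if False else (Ro.from_euler('z',q1,degrees=True)*Ro.from_euler('y',q2+q3,degrees=True)*Ro.from_euler('z',s4*q4,degrees=True)*Ro.from_euler('y',q5,degrees=True)*Ro.from_euler('z',q6,degrees=True))
    q2r,q23=np.radians(q2),np.radians(q2+q3)
    w=Ro.from_euler('z',q1,degrees=True).apply([a+L1*np.sin(q2r)+L2*np.sin(q23),d,h+L1*np.cos(q2r)+L2*np.cos(q23)])
    M=R.as_matrix();x=M[:,2];y=-M[:,0]
    return w+T*x,np.c_[x,y,np.cross(x,y)]
def ik(p,Rt,T,q0,s4=1):
    def f(q):
        P,R=fk(q,T,s4);return np.r_[(P-p)*5,(R-Rt).ravel()]
    lo=[-176.69,-43.24,12.49,-82,0,-163.58];hi=[176.69,126.21,139.97,262,151.66,163.58]
    return least_squares(f,q0,bounds=(lo,hi),x_scale=50)
E
python3 - <<'E'
from k import *
print(fk([-44.66,13.36,84.8,0,81.85,-13.15],.25))
th=np.radians(40);x=np.array([0,-np.cos(th),-np.sin(th)])
for T in(.2,.3):
  for s4 in(1,-1):
    for sg in(1,-1):
      y=np.array([sg,0,0]);Rt=np.c_[x,y,np.cross(x,y)]
      for ty in(.24,-.195):
        p=np.array([.552,ty,.012])-.022*x
        best=min((ik(p,Rt,T,[j1,40,80,q4,90,q6],s4) for j1 in(0,) for q4 in(0,90,180) for q6 in(-90,0,90)),key=lambda r:r.cost)
        print(T,s4,sg,ty,np.round(best.x,1),best.cost)
E
```

```text
(array([ 0.43876509, -0.27753397,  0.39417543]), array([[-1.24143587e-04,  8.52548948e-01, -5.22647373e-01],
       [ 1.22678896e-04, -5.22647360e-01, -8.52548956e-01],
       [-9.99999985e-01, -1.69956288e-04, -3.97064454e-05]]))
0.2 1 1 0.24 [ 27.3  56.   80.5 -44.3  77.   51.1] 6.9189033252111466e-31
0.2 1 1 -0.195 [-14.2  46.6 105.2 -79.4  49.1  52.6] 7.915526812077846e-28
0.2 1 -1 0.24 [  27.3   56.    80.5  -44.3   77.  -128.9] 1.2568733173494892e-23
0.2 1 -1 -0.195 [ -14.2   46.6  105.2  -79.4   49.1 -127.4] 1.2864438767634066e-27
0.2 -1 1 0.24 [27.3 56.  80.5 44.3 77.  51.1] 8.683055154269853e-31
0.2 -1 1 -0.195 [-14.2  46.6 105.2  79.4  49.1  52.6] 4.326601620065925e-31
0.2 -1 -1 0.24 [  27.3   56.    80.5   44.3   77.  -128.9] 1.7482917959666792e-29
0.2 -1 -1 -0.195 [ -14.2   46.6  105.2   79.4   49.1 -127.4] 3.837415414191567e-31
0.3 1 1 0.24 [ 32.7  63.3  69.7 -40.6  82.2  51.6] 5.57075236414008e-31
0.3 1 1 -0.195 [ -6.2  50.6 104.5 -75.5  51.9  57.7] 6.446954192339054e-30
0.3 1 -1 0.24 [  32.7   63.3   69.7  -40.6   82.2 -128.4] 1.3550985359118999e-21
0.3 1 -1 -0.195 [  -6.2   50.6  104.5  -75.5   51.9 -122.3] 1.5696569787999023e-28
0.3 -1 1 0.24 [32.7 63.3 69.7 40.6 82.2 51.6] 2.003930107134919e-31
0.3 -1 1 -0.195 [ -6.2  50.6 104.5  75.5  51.9  57.7] 7.1307556190937425e-31
0.3 -1 -1 0.24 [  32.7   63.3   69.7   40.6   82.2 -128.4] 5.170158935707535e-31
0.3 -1 -1 -0.195 [  -6.2   50.6  104.5   75.5   51.9 -122.3] 9.657575706129794e-31
```

Run:
```python
from h import *
t=cam("top","t2")
print("mug",plane(t,[(237,264),(249,246)],.07)[:, :2],"cup",plane(t,[(260,125)],.1),"bat",plane(t,[(185,191)],.02),"pot",plane(t,[(181,261)],.1),"brush tips",plane(t,[(143,249),(150,258),(146,275)],.25))
```

```text
mug [[0.35128879 0.34835407]
 [0.39980769 0.31600601]] cup [[0.73683265 0.28500885 0.1       ]] bat [[0.5686346 0.5164662 0.02     ]] pot [[0.35915793 0.4939505  0.1       ]] brush tips [[0.37877423 0.53780623 0.25      ]
 [0.35753256 0.51967767 0.25      ]
 [0.31804991 0.52754435 0.25      ]]
```

Emit:
{"name": "play_rows", "arguments": {"motion": [[[0,-10,-45],[-4,0,0],0.5],[[0,-20,-90],[-8,0,0],0.5],[[0,-30,-135],[-12,0,0],0.5],[[0,-40,-180],[-16,0,0],0.5],[[0,-55,-225],[-20,0,0],0.5],[[0,-70,-270],[-24,0,0],0.5],[[0,-85,-315],[-28,0,0],0.5],[[0,-104,-350],[-31.5,0,0],0.5]]}}

```text
time_s: 2.45
position: [0.5343, 0.0753, 0.3941]
tcp_rot: [[0.0, 1.0, 0.001], [0.0, 0.001, -1.0], [-1.0, 0.0, -0.0]]
force: [0.9, -0.9, 0.1]
opening: 0.499
```

Emit:
{"name": "play_rows", "arguments": {"motion": [[[0,0,-45],[0,-6,0],0.5],[[0,0,-90],[0,-12,0],0.5],[[15,2,-135],[0,-18,0],0.5],[[50,2,-170],[0,-24,0],0.5],[[90,3,-195],[0,-30,0],0.5],[[130,3,-220],[0,-37,0],0.5],[[170,3,-235],[0,-44,0],0.5],[[200,3,-245],[0,-50,0],0.5]]}}

```text
time_s: 3.25
position: [0.5363, 0.3196, 0.191]
tcp_rot: [[-0.001, 1.0, 0.002], [-0.769, -0.0, -0.639], [-0.639, -0.002, 0.769]]
force: [0.5, 0.2, 0.7]
opening: 0.498
```

Run:
```python
from h import *
from k import *
s=bot.read_state();q=s["joint_positions"];print(np.round(q,2),s["position"],np.round(s["tcp_rot"],3),s["time_s"])
for s4 in(1,-1):
    r=least_squares(lambda v:np.r_[fk(q,v[0],s4)[0]-s["position"]],[.25]);print(s4,r.x,r.fun,fk(q,r.x[0],s4)[1])
cam("side","s3");cam("top","t3")
```

```text
[ 36.65  50.32  66.31 -38.4   97.19  43.62] [0.5363215  0.31961592 0.19101029] [[-0.001  1.     0.002]
 [-0.769 -0.    -0.639]
 [-0.639 -0.002  0.769]] 3.25
1 [0.26270475] [-0.01509616  0.00471291  0.00998031] [[-1.47919123e-03  9.99997575e-01  1.63166915e-03]
 [-7.69201908e-01 -9.51508880e-05 -6.39005802e-01]
 [-6.39004097e-01 -2.20029480e-03  7.69200184e-01]]
-1 [-0.03551056] [ 0.01146952  0.1989846  -0.09767419] [[-0.73716358  0.62466797 -0.25764276]
 [ 0.21968984 -0.13901198 -0.96561485]
 [-0.6390041  -0.7684176  -0.03475864]]
```

View pics/s3.png

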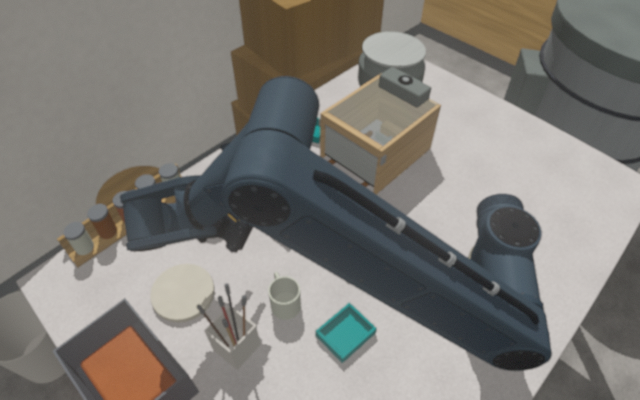

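```bash
cat > k2.py <<'E'
import numpy as np
from scipy.spatial.transform import Rotation as Ro
from scipy.optimize import least_squares
D=[([-73.8827,30.2783,82.1568,-.0011,67.6893,-10.2282],[.27718,-.55940,.24358]),([-44.66,13.36,84.8,0,81.85,-13.15],[.43893,-.27762,.39424]),([36.65,50.32,66.31,-38.4,97.19,43.62],[.5363215,.31961592,.19101029])]
Z=lambda a:Ro.from_euler('z',a,degrees=True)
Y=lambda a:Ro.from_euler('y',a,degrees=True)
def fk(q,v):
    L1,L2,d,h,T,ey,ex,a=v
    q1,q2,q3,q4,q5,q6=q
    R3=Z(q1)*Y(q2+q3)*Z(q4);R5=R3*Y(q5);M=(R5*Z(q6)).as_matrix()
    w=(Z(q1)*Y(q2)).apply([a,d,L1])+(Z(q1)*Y(q2+q3)).apply([0,0,L2])+R3.apply([0,ey,0])+R5.apply([ex,0,T])
    w[2]+=h
    x=M[:,2];y=-M[:,0]
    return w,np.c_[x,y,np.cross(x,y)]
def fit(D,pri=None):
    v0=np.array([.49,.405,.111,.24,.26,0,0,0])
    return least_squares(lambda v:np.r_[np.concatenate([fk(q,v)[0]-p for q,p in D])*1000,(v-v0)*np.array([1,1,1,1,1,1,20,20])],v0).x
def ik(p,Rt,v,q0):
    def f(q):
        P,R=fk(q,v);return np.r_[(P-p)*5,(R-Rt).ravel()]
    lo=[-176.69,-43.24,12.49,-120,0,-163.58];hi=[176.69,126.21,139.97,262,151.66,163.58]
    return least_squares(f,q0,bounds=(lo,hi),x_scale=50)
E
python3 - <<'E'
from k2 import *
v=fit(D);print(np.round(v,4),[np.round((fk(q,v)[0]-p)*1000,1) for q,p in D])
for deg in(35,40,45,50):
  th=np.radians(deg);x=np.array([0,-np.cos(th),-np.sin(th)]);Rt=np.c_[x,[1,0,0],np.cross(x,[1,0,0])]
  q=[36,50,66,-38,97,43]
  for ty in(.24,0,-.1,-.2):
    r=ik(np.array([.552,ty,.012])-.022*x,Rt,v,q);q=r.x;print(deg,ty,np.round(q,1),r.cost)
E
```

```text
[ 0.4793  0.5783  0.0138  0.2287  0.2527  0.097   0.0334 -0.1469] [array([ 0.1, -1. , -0.1]), array([-0.5,  0.2,  0. ]), array([-0.7,  0. ,  0.1])]
35 0.24 [ 33.5  62.1  69.6 -43.2  87.4  51.4] 2.3343233890945492e-30
35 0 [ 16.2  53.   85.5 -55.   73.9  48.5] 8.082863161225878e-30
35 -0.1 [  7.6  50.8  88.9 -60.8  68.5  46.4] 1.3374706905644114e-25
35 -0.2 [ -1.4  49.8  90.2 -66.6  63.1  43.8] 4.049441436584797e-26
40 0.24 [ 32.4  59.8  71.4 -40.6  83.5  50.2] 2.26811773877404e-19
40 0 [ 14.6  50.6  86.6 -52.   70.1  45.6] 3.3745524576852297e-29
40 -0.1 [  5.8  48.5  89.7 -57.4  64.7  42.8] 7.00712725817966e-26
40 -0.2 [ -3.4  47.5  90.7 -62.7  59.4  39.3] 7.617527960672301e-27
45 0.24 [ 31.1  57.5  73.2 -38.   79.4  48.6] 1.7965409221245285e-20
45 0 [ 12.8  48.3  87.8 -48.8  66.4  42.4] 3.3838136529346803e-28
45 -0.1 [  3.7  46.3  90.5 -53.7  61.1  38.6] 2.336608352825099e-25
45 -0.2 [ -5.7  45.4  91.1 -58.3  55.8  34.2] 1.783997930467687e-26
50 0.24 [ 29.7  55.2  75.  -35.2  75.4  46.8] 6.0098643914603695e-31
50 0 [ 10.7  46.1  88.9 -45.3  62.8  38.6] 2.170388328524805e-27
50 -0.1 [  1.4  44.2  91.3 -49.5  57.6  33.9] 4.8602924943550245e-25
50 -0.2 [ -8.2  43.6  91.5 -53.2  52.6  28.5] 1.9013581694144155e-26
```

View pics/t3.png

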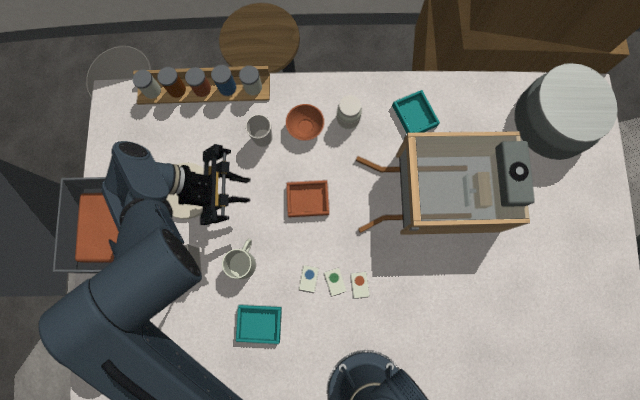

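Emit:
{"name": "play_rows", "arguments": {"motion": [[[35,0,-25],[0,0,0],0.5],[[70,0,-48],[0,0,0],0.5],[[100,0,-66],[0,0,0],0.5],[[125,0,-80],[0,0,0],0.5],[[140,0,-88],[0,0,0],0.5],[[147,0,-91],[0,0,0],0.5],[[147,0,-91],[0,0,0],0.5]]}}

```text
time_s: 4.05
position: [0.538, 0.2635, 0.0315]
tcp_rot: [[-0.002, 1.0, -0.003], [-0.766, -0.004, -0.643], [-0.643, 0.001, 0.766]]
force: [-0.3, 0.2, 0.8]
opening: 0.5
```

Run:
```python
from h import *
s=bot.read_state();q=s["joint_positions"];print(np.round(q,2),s["position"],np.round(s["tcp_rot"],3),s["time_s"],s["force"])
c=cam("top");up(c["img"],150,110,450,260,2.6,"t4")
c=cam("side");up(c["img"],150,100,450,300,2.6,"s4")
```

```text
[ 32.89  60.08  73.75 -40.42  81.7   52.43] [0.53795653 0.26348616 0.03153996] [[-0.002  1.    -0.003]
 [-0.766 -0.004 -0.643]
 [-0.643  0.001  0.766]] 4.05 [-0.2918446   0.15736504  0.8183877 ]
```

View pics/t4.png

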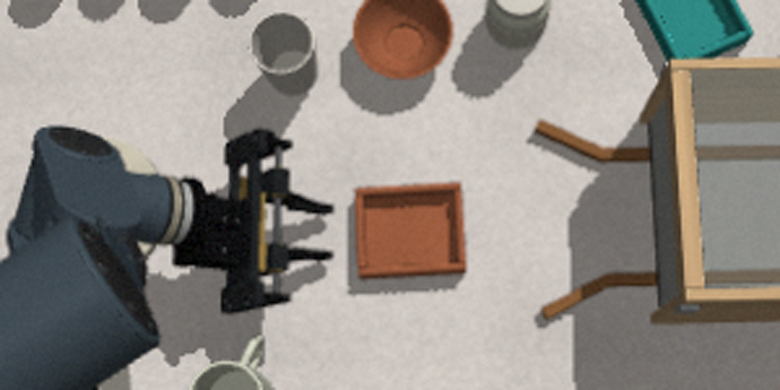

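View pics/s4.png

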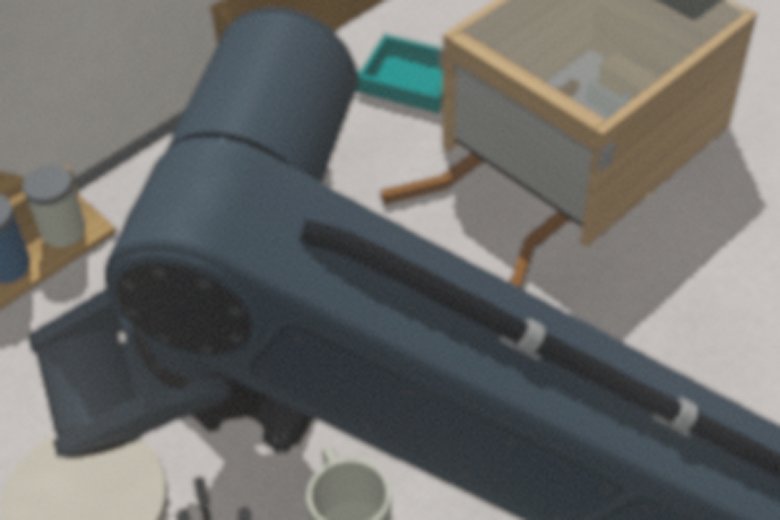

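Emit:
{"name": "play_rows", "arguments": {"motion": [[[11,0,3],[0,0,0],0.5],[[18,0,9],[0,0,0],0.5],[[26,0,16],[0,0,0],0.5],[[33.5,1.5,22],[0,0,0],0.5],[[41,3,29],[0,0,0],0.5],[[49,4.5,35],[0,0,0],0.5],[[56.5,6,41.5],[0,0,0],0.5],[[64,7.5,48],[0,0,0],0.5]]}}

```text
time_s: 4.95
position: [0.5447, 0.1833, 0.026]
tcp_rot: [[-0.002, 1.0, -0.002], [-0.766, -0.003, -0.643], [-0.643, 0.0, 0.766]]
force: [0.0, 2.2, -0.6]
opening: 0.501
```

```bash
cat >> h.py <<'E'
def dish(c,roi=None,z=.03):
    hsv=cv2.cvtColor(c["img"],cv2.COLOR_BGR2HSV);m=cv2.inRange(hsv,(0,110,40),(14,255,255))
    nn,l,st,ce=cv2.connectedComponentsWithStats(m)
    for i in range(1,nn):
        if st[i,4]>500 and 150<ce[i][1]<240 and 150<ce[i][0]:
            cs=cv2.findContours((l==i).astype(np.uint8),cv2.RETR_EXTERNAL,cv2.CHAIN_APPROX_NONE)[0][0]
            P=plane(c,cs.reshape(-1,2).astype(float),z)[:,:2]
            r=cv2.minAreaRect((P*1000).astype(np.float32));print("dish",st[i],r)
E
python3 - <<'E'
from h import *
s=bot.read_state();print(s["position"],np.round(s["tcp_rot"],3),s["force"])
c=cam("top");dish(c);up(c["img"],200,110,500,260,2.6,"t5")
E
```

```text
[0.54466839 0.183283   0.02601457] [[-0.002  1.    -0.002]
 [-0.766 -0.003 -0.643]
 [-0.643  0.     0.766]] [ 0.02982952  2.18873406 -0.60283466]
dish [ 306  180   41   34 1390] ((542.475341796875, 102.51387023925781), (115.72579193115234, 96.84417724609375), 88.91387176513672)
```

View pics/t5.png

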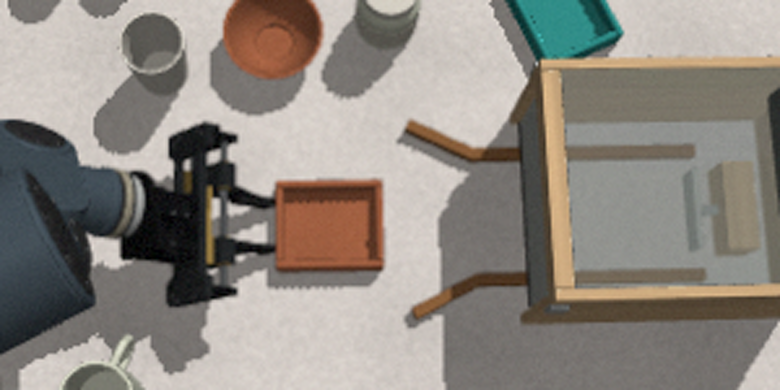

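Emit:
{"name": "play_rows", "arguments": {"motion": [[[8.5,1,7],[0,0,0],0.5],[[18,2,15],[0,0,0],0.5],[[27.5,3.5,23],[0,0,0],0.5],[[37,5,31],[0,0,0],0.5],[[46,6,38.5],[0,0,0],0.5],[[55,7,46],[0,0,0],0.5],[[64,8,54],[0,0,0],0.5],[[73.5,9,62],[0,0,0],0.5]]}}

```text
time_s: 5.8
position: [0.5533, 0.0869, 0.0261]
tcp_rot: [[-0.002, 1.0, -0.002], [-0.766, -0.003, -0.643], [-0.643, -0.0, 0.766]]
force: [-0.5, 3.1, 0.8]
opening: 0.5
```

Run:
```python
from h import *
s=bot.read_state();print(s["position"],np.round(s["tcp_rot"],3),s["force"],s["joint_positions"])
c=cam("top");dish(c);up(c["img"],250,110,550,260,2.6,"t6")
```

```text
[0.55327124 0.08689082 0.02610423] [[-0.002  1.    -0.002]
 [-0.766 -0.003 -0.643]
 [-0.643 -0.     0.766]] [-0.5252208   3.05885574  0.79173485] [ 18.64121074  56.90364256  88.36425679 -51.86515355  67.18496787
  54.17977357]
dish [ 339  176   42   35 1408] ((550.986083984375, 6.174007415771484), (118.14307403564453, 100.11589813232422), 88.97760772705078)
```

View pics/t6.png

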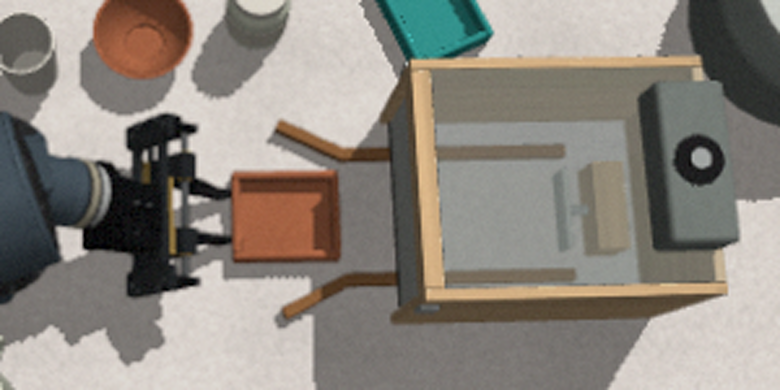

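Run:
```python
from k2 import *
D2=D+[([18.6412,56.9036,88.3643,-51.8652,67.1850,54.1798],[.55327,.08689,.02610]),([32.89,60.08,73.75,-40.42,81.7,52.43],[.53796,.26349,.03154])]
v=fit(D2);print(np.round(v,4),[np.round((fk(q,v)[0]-p)*1000,1) for q,p in D2])
for deg in(40,45,50):
  th=np.radians(deg);x=np.array([0,-np.cos(th),-np.sin(th)]);Rt=np.c_[x,[1,0,0],np.cross(x,[1,0,0])]
  q=[18,57,88,-52,67,54]
  for ty in(0.08,0,-.05,-.1,-.15,-.18,-.2):
    r=ik(np.array([.552,ty,.012])-.022*x,Rt,v,q);q=r.x;print(deg,ty,np.round(q,1),r.cost)
```

```text
[0.495  0.3979 0.0927 0.2449 0.2718 0.0166 0.0024 0.0012] [array([-1.3, -1.4,  4.5]), array([-1.5, -0.9,  3.7]), array([-13.7,  -7.5,   9. ]), array([  9.9,   3. , -19.7]), array([-1.8,  0.8,  2.4])]
40 0.08 [ 19.6  54.5  90.  -51.1  68.   53.9] 1.1863452633529126e-21
40 0 [ 12.5  52.4  96.  -57.5  62.5  54.8] 4.8155858595703344e-21
40 -0.05 [  7.7  51.5  98.9 -61.8  59.5  55.3] 1.0439994953465814e-26
40 -0.1 [  2.8  50.8 101.  -66.2  56.7  55.6] 1.3529370606869127e-26
40 -0.15 [ -2.3  50.3 102.4 -70.7  54.2  55.6] 2.4476369121903808e-26
40 -0.18 [ -5.3  50.1 102.9 -73.4  52.8  55.5] 4.060823287740487e-31
40 -0.2 [ -7.4  50.1 103.1 -75.1  51.8  55.3] 2.6679194323844163e-19
45 0.08 [ 18.   52.2  91.8 -48.6  63.7  51.4] 7.797406118376184e-20
45 0 [ 10.7  50.1  97.4 -54.8  58.3  51.7] 7.40767329353854e-21
45 -0.05 [  5.9  49.2 100.  -58.9  55.2  51.7] 1.3374874143770835e-26
45 -0.1 [  0.9  48.5 101.9 -63.1  52.5  51.5] 1.4264697207797984e-26
45 -0.15 [ -4.2  48.1 103.  -67.2  49.9  51. ] 2.0336019179341717e-26
45 -0.18 [ -7.2  48.  103.4 -69.6  48.4  50.6] 2.3043751784593277e-31
45 -0.2 [ -9.3  48.  103.5 -71.2  47.5  50.2] 2.104933663294713e-19
50 0.08 [ 16.3  49.9  93.5 -45.7  59.5  48.4] 2.1041834274250243e-27
50 0 [  8.8  48.   98.7 -51.6  54.1  47.9] 7.730195226055424e-21
50 -0.05 [  3.9  47.1 101.  -55.4  51.2  47.4] 8.864880081796514e-27
50 -0.1 [ -1.1  46.5 102.6 -59.3  48.4  46.7] 6.426514875618254e-27
50 -0.15 [ -6.3  46.2 103.5 -62.9  45.9  45.6] 1.0289628647133263e-26
50 -0.18 [ -9.3  46.1 103.7 -65.   44.4  44.8] 2.6895611673367757e-31
50 -0.2 [-11.4  46.1 103.6 -66.3  43.5  44.1] 7.20442900696887e-20
```

Emit:
{"name": "play_rows", "arguments": {"motion": [[[9,0,7.5],[0,0,0],0.5],[[18,0,15],[0,0,0],0.5],[[27.5,0,23],[0,0,0],0.5],[[37,0,31],[0,0,0],0.5],[[46,0,38.5],[0,0,0],0.5],[[55,0,46],[0,0,0],0.5],[[64,0,54],[0,0,0],0.5],[[73.5,0,62],[0,0,0],0.5]]}}

```text
time_s: 6.65
position: [0.5529, -0.0092, 0.0263]
tcp_rot: [[-0.002, 1.0, -0.002], [-0.766, -0.003, -0.643], [-0.643, -0.0, 0.766]]
force: [-0.4, 2.5, -1.0]
opening: 0.496
```

Run:
```python
from h import *
s=bot.read_state();print(s["position"],np.round(s["tcp_rot"],3),s["force"],s["joint_positions"])
c=cam("top");up(c["img"],250,110,550,260,2.6,"t7")
c=cam("side");up(c["img"],240,50,440,250,3,"s7")
```

```text
[ 0.55291327 -0.00915495  0.02629444] [[-0.002  1.    -0.002]
 [-0.766 -0.003 -0.643]
 [-0.643 -0.     0.766]] [-0.44379031  2.4873524  -0.95068896] [  9.76632862  55.71898372  94.59079013 -60.13198959  60.43853894
  55.86793481]
```

View pics/t7.png

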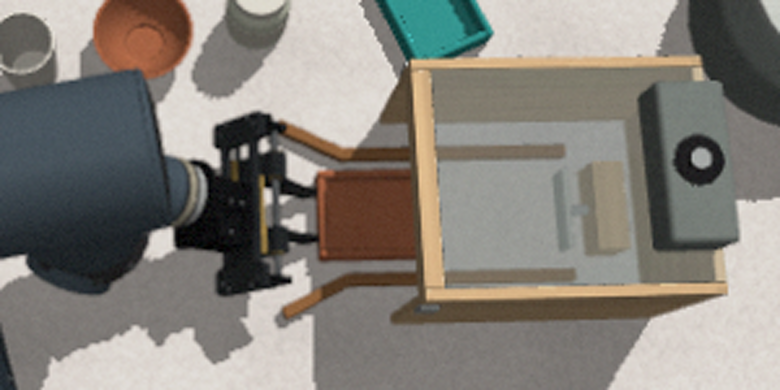

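View pics/s7.png

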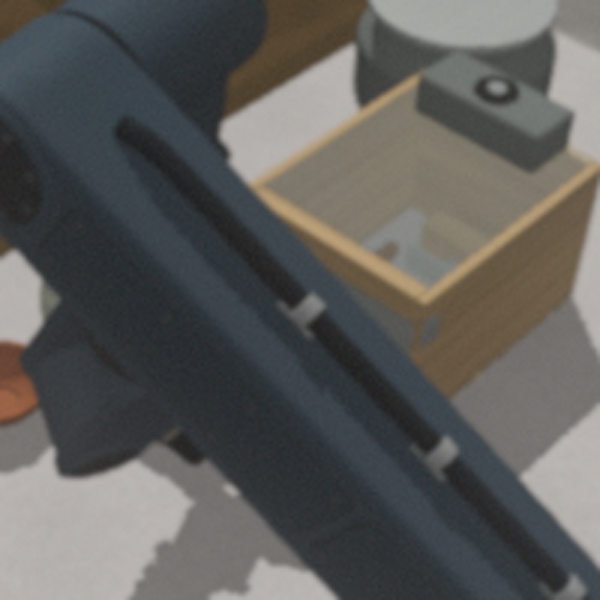

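Emit:
{"name": "play_rows", "arguments": {"motion": [[[8,0,6.5],[0,0,0],0.5],[[15.5,0,13],[0,0,0],0.5],[[23,0,19.5],[0,0,0],0.5],[[30.5,0,26],[0,0,0],0.5],[[38.5,0,32],[0,0,0],0.5],[[46,0,38.5],[0,0,0],0.5],[[53.5,0,45],[0,0,0],0.5],[[61.5,0,51.5],[0,0,0],0.5]]}}

```text
time_s: 7.55
position: [0.5527, -0.0893, 0.0264]
tcp_rot: [[-0.002, 1.0, -0.002], [-0.766, -0.003, -0.643], [-0.643, -0.0, 0.766]]
force: [0.4, 4.1, 0.8]
opening: 0.502
```

Run:
```python
from h import *
s=bot.read_state();print(s["position"],np.round(s["tcp_rot"],3),s["force"],s["joint_positions"])
c=cam("top");up(c["img"],250,110,550,260,2.6,"t8")
c=cam("side");up(c["img"],240,50,440,250,3,"s8")
```

```text
[ 0.55267604 -0.08928874  0.02638236] [[-0.002  1.    -0.002]
 [-0.766 -0.003 -0.643]
 [-0.643 -0.     0.766]] [0.4305531  4.10298454 0.83492114] [  1.7381357   55.19768048  98.09747999 -67.85267015  55.74694569
  57.07745573]
```

View pics/t8.png

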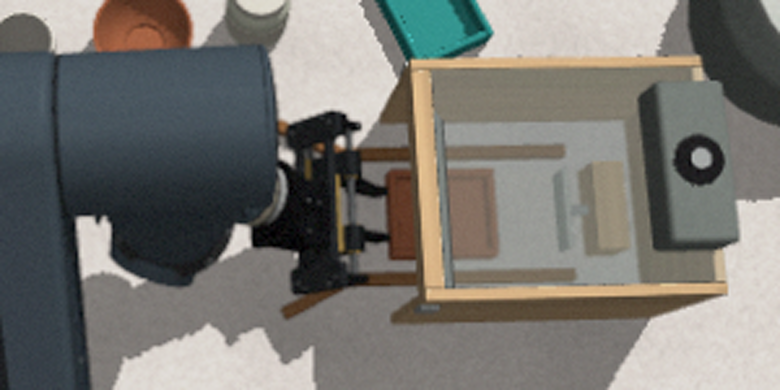

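View pics/s8.png

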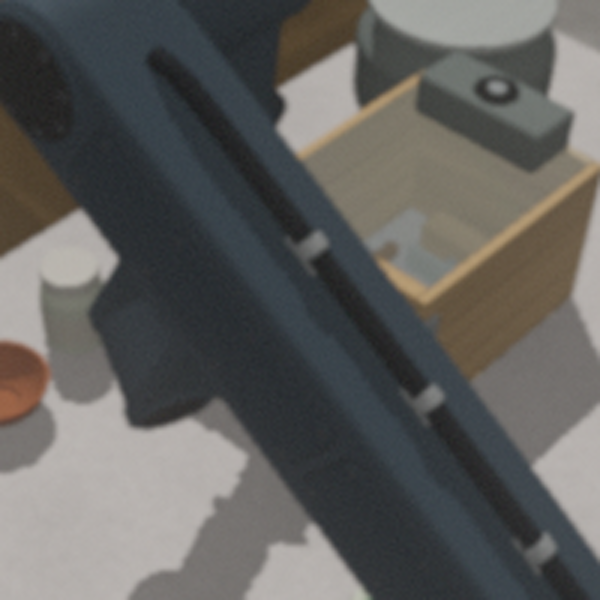

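Run:
```python
from h import *
c=cam("top")
f=lambda X,Y:(250+X/2.6-.3,110+Y/2.6-.3)
print("dish front",plane(c,[f(497,170),f(497,256)],.03))
print("dish rear",plane(c,[f(387,170),f(387,256)],.03))
print("plate bottom",plane(c,[f(556,170),f(558,250)],.005))
print("plate top",plane(c,[f(568,170),f(570,247)],.041))
i=c["img"];row=i[185:200,440:485].mean(0);print([(440+k,int(v.mean())) for k,v in enumerate(row)])
up(i,400,150,520,230,6,"t9")
```

```text
dish front [[ 0.59975487 -0.23412364  0.03      ]
 [ 0.50176872 -0.22701724  0.03      ]]
dish rear [[ 0.60176914 -0.10963725  0.03      ]
 [ 0.50415522 -0.10445994  0.03      ]]
plate bottom [[ 0.60505579 -0.31022421  0.005     ]
 [ 0.5116263  -0.30476012  0.005     ]]
plate top [[ 0.59574674 -0.31167864  0.041     ]
 [ 0.50830149 -0.30645374  0.041     ]]
[(440, 113), (441, 125), (442, 144), (443, 151), (444, 152), (445, 151), (446, 151), (447, 152), (448, 151), (449, 152), (450, 152), (451, 152), (452, 152), (453, 153), (454, 153), (455, 152), (456, 152), (457, 152), (458, 153), (459, 153), (460, 152), (461, 153), (462, 152), (463, 140), (464, 123), (465, 119), (466, 122), (467, 131), (468, 143), (469, 144), (470, 144), (471, 146), (472, 144), (473, 134), (474, 122), (475, 117), (476, 115), (477, 112), (478, 113), (479, 126), (480, 136), (481, 136), (482, 135), (483, 136), (484, 137)]
```

View pics/t9.png

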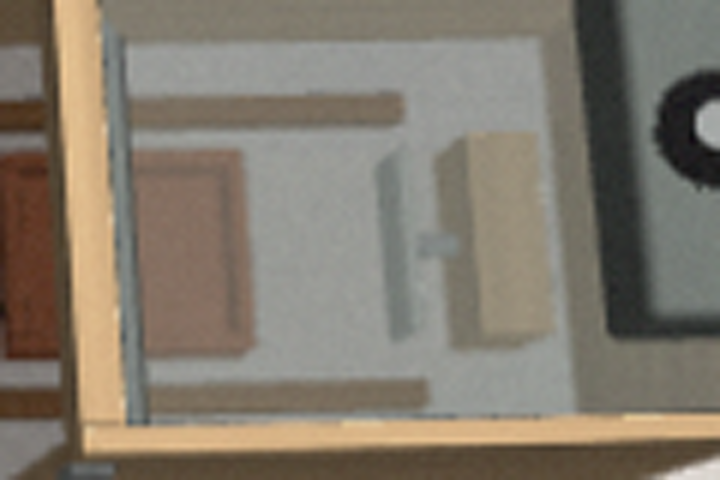

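Emit:
{"name": "play_rows", "arguments": {"motion": [[[6,0,5],[0,0,0],0.5],[[12,0,10.5],[0,0,0],0.5],[[18.5,0,15.5],[0,0,0],0.5],[[24.5,0,20.5],[0,0,0],0.5],[[30.5,0,25.5],[0,0,0],0.5],[[37,0,31],[0,0,0],0.5],[[43,0,36],[0,0,0],0.5],[[49,0,41],[0,0,0],0.5]]}}

```text
time_s: 8.5
position: [0.5525, -0.1531, 0.0263]
tcp_rot: [[-0.002, 1.0, -0.002], [-0.766, -0.003, -0.643], [-0.643, -0.0, 0.766]]
force: [0.4, 3.9, 0.2]
opening: 0.501
```

Run:
```python
from h import *
s=bot.read_state();print(s["position"],np.round(s["tcp_rot"],3),s["force"],s["joint_positions"])
c=cam("top");up(c["img"],400,150,520,230,6,"t10");cv2.imwrite("pics/t10f.png",c["img"])
```

```text
[ 0.55252586 -0.1530697   0.02626866] [[-0.002  1.    -0.002]
 [-0.766 -0.003 -0.643]
 [-0.643 -0.     0.766]] [0.38096839 3.91160935 0.17221135] [ -4.89287496  55.00400956  99.73070376 -74.10904107  52.53242323
  57.58432366]
```

View pics/t10.png

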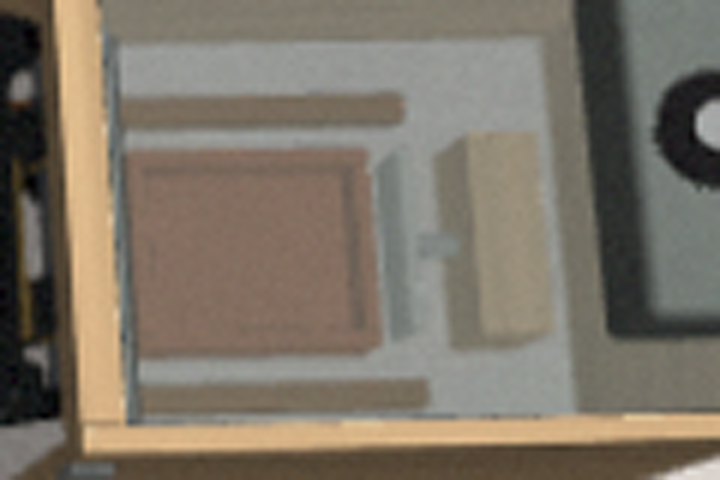

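View pics/t10f.png

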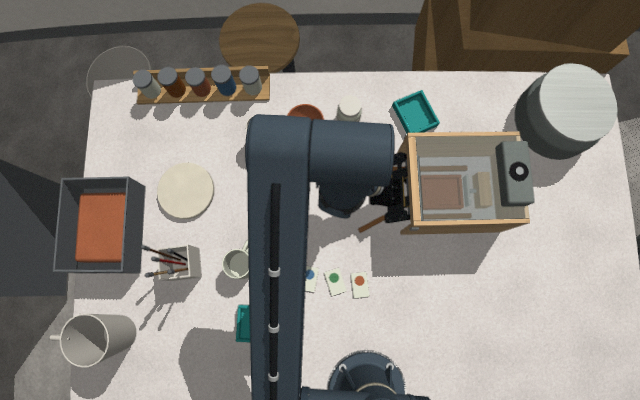

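Emit:
{"name": "play_rows", "arguments": {"motion": [[[2.3,0,1.9],[0,0,0],0.5],[[4.6,0,3.8],[0,0,0],0.5],[[6.9,0,5.8],[0,0,0],0.5],[[9.2,0,7.7],[0,0,0],0.5],[[9.2,0,7.7],[0,0,0],0.5],[[9.2,0,7.7],[0,0,0],0.5]]}}

```text
time_s: 9.15
position: [0.5524, -0.1641, 0.0262]
tcp_rot: [[-0.002, 1.0, -0.001], [-0.766, -0.002, -0.643], [-0.643, -0.001, 0.766]]
force: [-0.1, 4.0, -0.2]
opening: 0.501
```

Run:
```python
from h import *
s=bot.read_state();print(s["position"],s["force"],s["joint_positions"])
c=cam("top");up(c["img"],400,150,520,230,6,"t11")
```

```text
[ 0.55242889 -0.16412159  0.02618281] [-0.07217742  3.98660018 -0.16903797] [ -6.05301562  54.98792593  99.93056898 -75.21336831  51.99320105
  57.59304951]
```

View pics/t11.png

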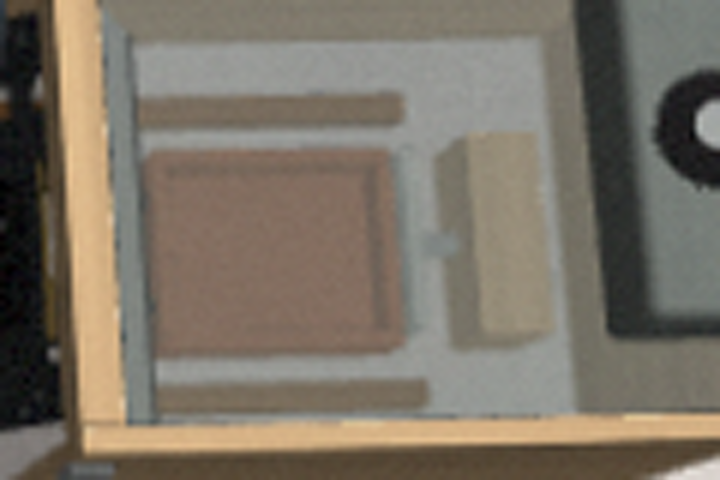

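```bash
cat >> h.py <<'E'
def plate(c,yr=(196,206)):
    g=c["img"][yr[0]:yr[1],455:490].astype(float).mean(0).mean(1)
    print([(455+k,int(v)) for k,v in enumerate(g)])
E
python3 - <<'E'
from h import *
for n in("t10f",):
    im=cv2.imread(f"pics/{n}.png");plate({"img":im});plate({"img":im},(176,186))
c=cam("top","t11f");plate(c);plate(c,(176,186))
E
```

```text
[(455, 112), (456, 113), (457, 112), (458, 103), (459, 100), (460, 102), (461, 111), (462, 113), (463, 130), (464, 134), (465, 119), (466, 119), (467, 123), (468, 134), (469, 144), (470, 147), (471, 149), (472, 152), (473, 149), (474, 130), (475, 114), (476, 113), (477, 112), (478, 112), (479, 113), (480, 131), (481, 136), (482, 135), (483, 134), (484, 134), (485, 137), (486, 138), (487, 139), (488, 138), (489, 136)]
[(455, 110), (456, 109), (457, 100), (458, 101), (459, 109), (460, 112), (461, 123), (462, 138), (463, 122), (464, 119), (465, 121), (466, 130), (467, 144), (468, 145), (469, 148), (470, 150), (471, 148), (472, 133), (473, 116), (474, 114), (475, 112), (476, 111), (477, 112), (478, 125), (479, 135), (480, 135), (481, 135), (482, 136), (483, 137), (484, 139), (485, 138), (486, 139), (487, 137), (488, 136), (489, 139)]
[(455, 112), (456, 112), (457, 111), (458, 113), (459, 112), (460, 113), (461, 111), (462, 101), (463, 100), (464, 105), (465, 110), (466, 112), (467, 115), (468, 125), (469, 139), (470, 142), (471, 148), (472, 152), (473, 149), (474, 130), (475, 114), (476, 113), (477, 112), (478, 113), (479, 112), (480, 131), (481, 136), (482, 135), (483, 135), (484, 134), (485, 136), (486, 138), (487, 139), (488, 138), (489, 136)]
[(455, 110), (456, 110), (457, 110), (458, 110), (459, 110), (460, 106), (461, 99), (462, 101), (463, 109), (464, 112), (465, 115), (466, 123), (467, 135), (468, 147), (469, 148), (470, 149), (471, 147), (472, 132), (473, 116), (474, 113), (475, 112), (476, 111), (477, 110), (478, 125), (479, 136), (480, 135), (481, 135), (482, 136), (483, 138), (484, 138), (485, 139), (486, 138), (487, 136), (488, 137), (489, 139)]
```

Emit:
{"name": "play_rows", "arguments": {"motion": [[[1.2,0,1],[0,0,0],0.5],[[2.4,0,2],[0,0,0],0.5],[[3.6,0,3],[0,0,0],0.5],[[4.6,0,3.9],[0,0,0],0.5],[[4.6,0,3.9],[0,0,0],0.5]]}}

```text
time_s: 9.75
position: [0.5523, -0.169, 0.0262]
tcp_rot: [[-0.001, 1.0, -0.001], [-0.765, -0.001, -0.644], [-0.644, -0.0, 0.765]]
force: [-0.9, 11.0, 2.9]
opening: 0.502
```

Run:
```python
from h import *
s=bot.read_state();print(s["position"],s["force"],s["joint_positions"])
c=cam("top","t12f");up(c["img"],400,150,520,230,6,"t12");plate(c);plate(c,(176,186))
```

```text
[ 0.55229297 -0.16902057  0.02620702] [-0.9334222  11.04569781  2.8658673 ] [ -6.5975924   54.93782443 100.05515206 -75.70434083  51.65945239
  57.60666537]
[(455, 112), (456, 111), (457, 111), (458, 113), (459, 112), (460, 112), (461, 113), (462, 111), (463, 107), (464, 99), (465, 102), (466, 108), (467, 112), (468, 115), (469, 119), (470, 132), (471, 144), (472, 142), (473, 145), (474, 130), (475, 114), (476, 113), (477, 112), (478, 111), (479, 112), (480, 131), (481, 136), (482, 135), (483, 134), (484, 135), (485, 137), (486, 138), (487, 139), (488, 137), (489, 135)]
[(455, 110), (456, 110), (457, 110), (458, 111), (459, 109), (460, 110), (461, 109), (462, 101), (463, 101), (464, 105), (465, 111), (466, 113), (467, 117), (468, 129), (469, 143), (470, 143), (471, 144), (472, 133), (473, 116), (474, 113), (475, 113), (476, 111), (477, 110), (478, 125), (479, 135), (480, 135), (481, 135), (482, 135), (483, 137), (484, 139), (485, 139), (486, 138), (487, 137), (488, 136), (489, 139)]
```

View pics/t12.png

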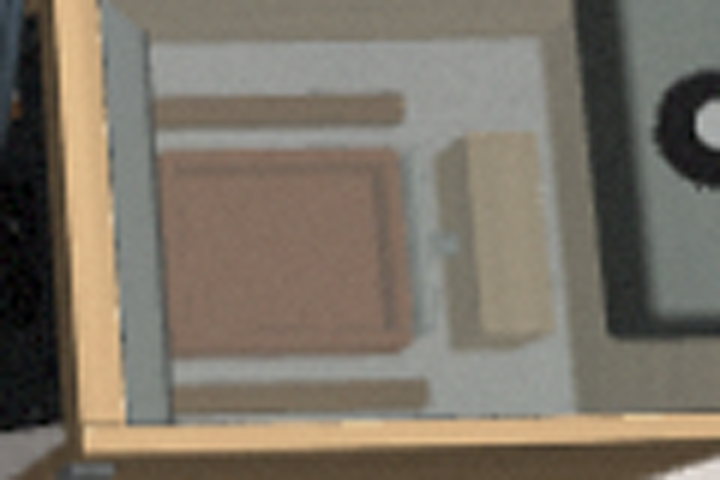

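Emit:
{"name": "play_rows", "arguments": {"motion": [[[1.0,0,0.8],[0,0,0],0.5],[[1.6,0,1.4],[0,0,0],0.5],[[1.6,0,1.4],[0,0,0],0.5],[[1.6,0,1.4],[0,0,0],0.5]]}}

```text
time_s: 10.2
position: [0.5522, -0.1707, 0.0262]
tcp_rot: [[-0.001, 1.0, -0.0], [-0.765, -0.001, -0.644], [-0.644, -0.0, 0.765]]
force: [-1.7, 12.3, 2.8]
opening: 0.502
```

Run:
```python
from h import *
s=bot.read_state();print(s["position"],s["force"],s["joint_positions"])
c=cam("top","t13f");plate(c);plate(c,(176,186))
```

```text
[ 0.55223289 -0.17068175  0.02620629] [-1.69021669 12.29141276  2.78137475] [ -6.78071403  54.92402003 100.09916955 -75.8811329   51.54945007
  57.59963985]
[(455, 112), (456, 112), (457, 112), (458, 112), (459, 112), (460, 112), (461, 110), (462, 112), (463, 109), (464, 101), (465, 100), (466, 104), (467, 110), (468, 111), (469, 115), (470, 126), (471, 139), (472, 143), (473, 144), (474, 128), (475, 114), (476, 112), (477, 112), (478, 111), (479, 112), (480, 131), (481, 135), (482, 135), (483, 134), (484, 134), (485, 137), (486, 138), (487, 138), (488, 137), (489, 136)]
[(455, 109), (456, 109), (457, 111), (458, 111), (459, 110), (460, 109), (461, 109), (462, 106), (463, 100), (464, 101), (465, 109), (466, 111), (467, 114), (468, 123), (469, 136), (470, 144), (471, 143), (472, 130), (473, 116), (474, 113), (475, 112), (476, 112), (477, 110), (478, 125), (479, 135), (480, 135), (481, 134), (482, 135), (483, 136), (484, 138), (485, 138), (486, 138), (487, 137), (488, 136), (489, 138)]
```

Emit:
{"name": "play_rows", "arguments": {"motion": [[[-2.5,0,-2],[0,0,0],0.5],[[-5,0,-4.2],[0,0,0],0.5],[[-9,0,-7.5],[0,0,0],0.5],[[-14,0,-12],[0,0,0],0.5],[[-21,0,-18],[0,0,0],0.5],[[-29,0,-24.5],[0,0,0],0.5],[[-37,0,-31],[0,0,0],0.5],[[-46,0,-38.5],[0,0,0],0.5]]}}

```text
time_s: 11.05
position: [0.5528, -0.1115, 0.0264]
tcp_rot: [[-0.002, 1.0, -0.002], [-0.766, -0.003, -0.643], [-0.643, 0.0, 0.766]]
force: [0.6, -0.3, -2.4]
opening: 0.498
```

Run:
```python
from h import *
s=bot.read_state();print(s["position"],s["force"])
c=cam("top");up(c["img"],400,150,520,230,6,"t14");plate(c);plate(c,(176,186))
```

```text
[ 0.55275101 -0.1114859   0.02641484] [ 0.59079884 -0.29783259 -2.44661806]
[(455, 113), (456, 113), (457, 113), (458, 114), (459, 113), (460, 113), (461, 110), (462, 100), (463, 101), (464, 107), (465, 112), (466, 114), (467, 118), (468, 129), (469, 142), (470, 143), (471, 148), (472, 153), (473, 149), (474, 130), (475, 114), (476, 114), (477, 113), (478, 113), (479, 114), (480, 133), (481, 137), (482, 136), (483, 135), (484, 136), (485, 137), (486, 140), (487, 140), (488, 138), (489, 137)]
[(455, 110), (456, 111), (457, 110), (458, 111), (459, 110), (460, 104), (461, 101), (462, 103), (463, 111), (464, 113), (465, 117), (466, 126), (467, 141), (468, 146), (469, 148), (470, 150), (471, 150), (472, 134), (473, 116), (474, 114), (475, 114), (476, 113), (477, 112), (478, 126), (479, 135), (480, 136), (481, 135), (482, 137), (483, 138), (484, 139), (485, 140), (486, 139), (487, 139), (488, 137), (489, 140)]
```

View pics/t14.png

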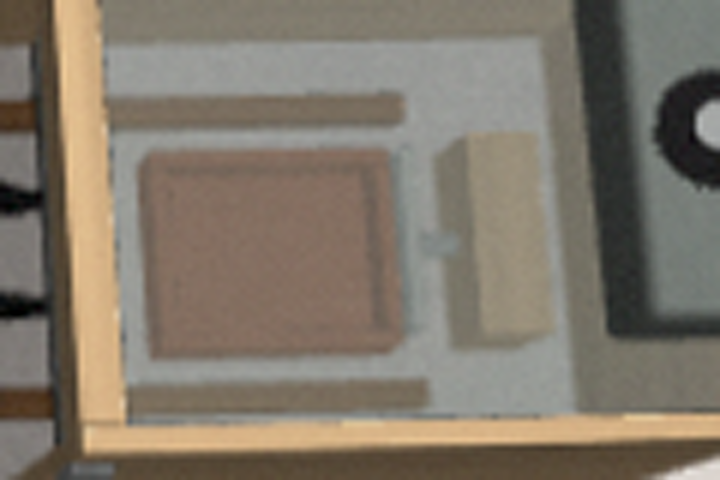

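Emit:
{"name": "play_rows", "arguments": {"motion": [[[-8,0,-6.5],[0,0,0],0.5],[[-17,0,-14],[0,0,0],0.5],[[-28,0,-23],[0,0,0],0.5],[[-42,0,-35],[0,0,0],0.5],[[-58,0,-48],[0,0,0],0.5],[[-76,0,-64],[0,0,0],0.5],[[-96,0,-80],[0,0,0],0.5],[[-115,0,-96],[0,0,0],0.5]]}}

```text
time_s: 11.9
position: [0.5531, 0.0391, 0.0272]
tcp_rot: [[-0.002, 1.0, -0.002], [-0.766, -0.002, -0.643], [-0.643, 0.0, 0.766]]
force: [0.6, -0.4, 0.8]
opening: 0.503
```

Emit:
{"name": "play_rows", "arguments": {"motion": [[[-22,0,-12],[0,0,0],0.5],[[-48,0,-16],[0,0,0],0.5],[[-75,0,-20],[0,0,0],0.5],[[-100,0,-24],[0,0,0],0.5],[[-125,0,-28],[0,0,0],0.5],[[-150,0,-32],[0,0,0],0.5],[[-150,0,-32],[0,0,0],0.5]]}}

```text
time_s: 12.6
position: [0.5546, 0.1766, 0.1006]
tcp_rot: [[0.004, 1.0, -0.003], [-0.764, 0.001, -0.645], [-0.645, 0.005, 0.764]]
force: [0.5, -0.4, 0.9]
opening: 0.504
```

Run:
```python
from h import *
s=bot.read_state();print(s["position"],s["force"],s["time_s"])
c=cam("top","t15f");up(c["img"],400,150,520,230,6,"t15");plate(c);plate(c,(176,186))
f=lambda X,Y:(400+X/6-.4,150+Y/6-.4)
print(plane(c,[f(140,150),f(150,355),f(392,150),f(403,350)],.03))
c=cam("side","s15f");up(c["img"],240,50,440,250,3,"s15")
```

```text
[0.55455812 0.17657488 0.10058067] [ 0.47723801 -0.39413395  0.92295882] 12.6
[(455, 108), (456, 109), (457, 108), (458, 108), (459, 108), (460, 107), (461, 105), (462, 97), (463, 97), (464, 102), (465, 107), (466, 109), (467, 113), (468, 124), (469, 136), (470, 136), (471, 142), (472, 146), (473, 143), (474, 124), (475, 110), (476, 109), (477, 109), (478, 107), (479, 108), (480, 126), (481, 131), (482, 130), (483, 129), (484, 130), (485, 131), (486, 133), (487, 134), (488, 133), (489, 131)]
[(455, 106), (456, 106), (457, 106), (458, 108), (459, 106), (460, 101), (461, 96), (462, 98), (463, 107), (464, 107), (465, 112), (466, 122), (467, 135), (468, 139), (469, 141), (470, 145), (471, 143), (472, 127), (473, 111), (474, 109), (475, 108), (476, 108), (477, 106), (478, 121), (479, 129), (480, 130), (481, 130), (482, 130), (483, 132), (484, 133), (485, 133), (486, 134), (487, 132), (488, 130), (489, 133)]
[[ 0.60204742 -0.18128326  0.03      ]
 [ 0.50093267 -0.17962661  0.03      ]
 [ 0.6001335  -0.30599426  0.03      ]
 [ 0.50093362 -0.30309615  0.03      ]]
```

View pics/t15.png

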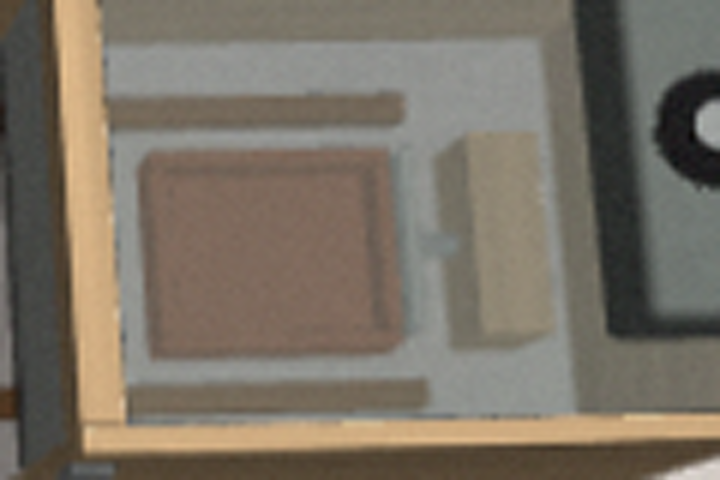

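View pics/s15f.png

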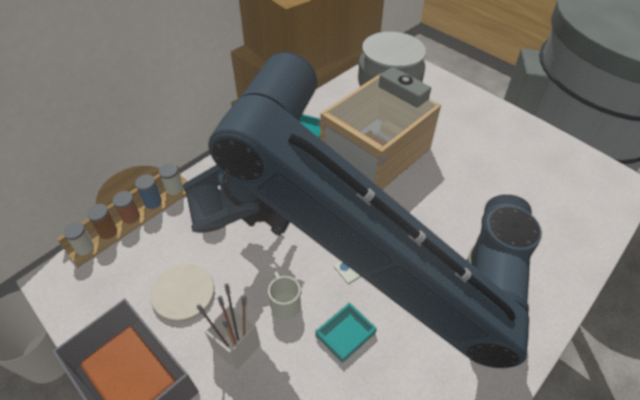

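View pics/t15f.png

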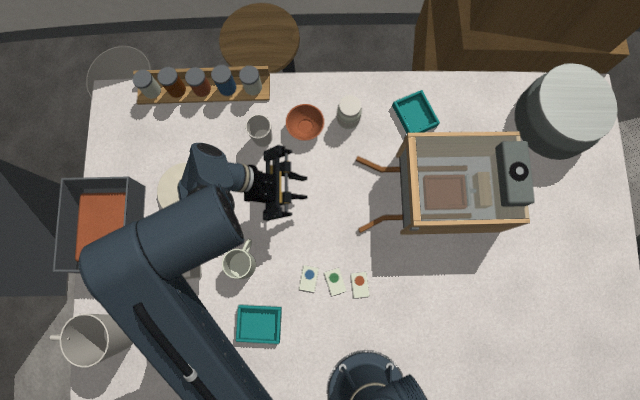

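Run:
```python
from h import *
a=cv2.imread("pics/top0.png");b=cam("top")["img"]
d=cv2.absdiff(a,b).max(2)
up(a,395,125,425,240,5,"fa")
w=np.hstack([cv2.resize(i[125:240,385:435],None,fx=5,fy=5) for i in(a,b)]+[cv2.cvtColor(cv2.resize(d[125:240,385:435],None,fx=5,fy=5),cv2.COLOR_GRAY2BGR)]);cv2.imwrite("pics/cmp.png",w)
m=(d>40).astype(np.uint8)*255;cv2.imwrite("pics/diff.png",m)
```

```text
(no output)
```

View pics/cmp.png

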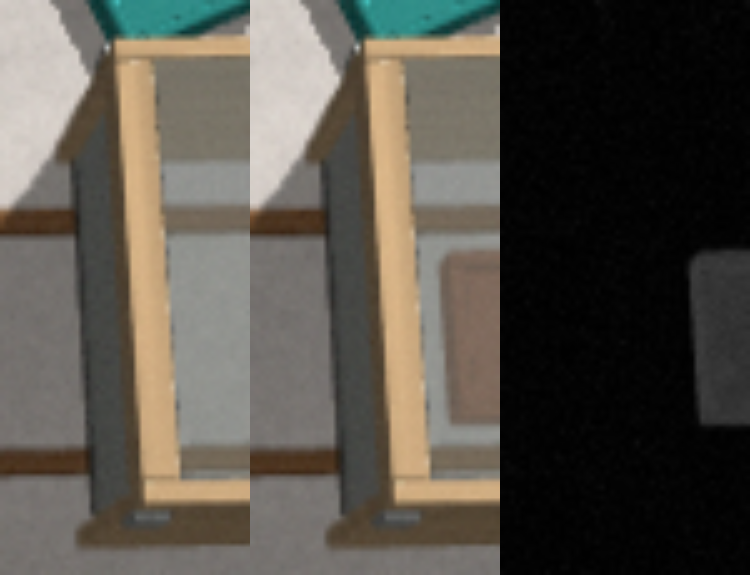

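View pics/diff.png

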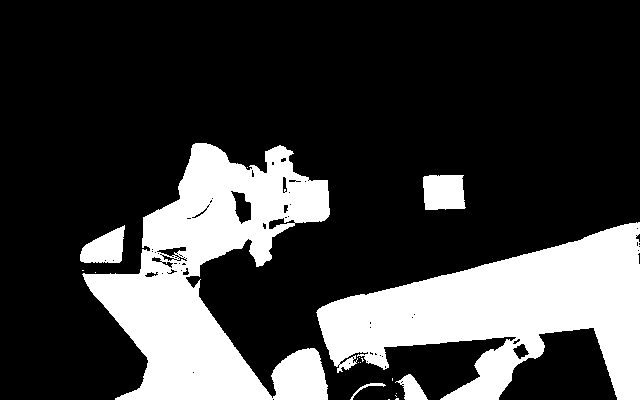

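The flap region matches the first picture pixel for pixel, so the flap is shut. Only the dish and the arm differ from the start.

```bash
python3 -c "
from rig import bot
print(bot.hand_in())"
```

```text
the job is handed in; nothing more can be done
None
```

The dish is inside the drying box, the flap has shut behind it, and the job is handed in at about 13 s of the 72 s allowed. `hand_in()` gave no verdict.

I tilted the half-open gripper 40° above level, pushed the dish's rear wall with both fingertips, and steered the dish onto the box's centre line. It went between the guides and through the flap until it reached the end plate. I then backed straight out and lifted clear.

Last checks:
- **End plate:** it was pressed about 7 mm by the pictures (give or take 1 mm), between the 4 mm wanted and the 13.5 mm limit. The force along the push was about 12 N at most, including friction and the flap.
- **Dish:** its rear end rests about 60 mm past the hinge line, beyond the 50 mm the flap needs. It lies square between the guides, still touching the plate, which stays pressed about 1 mm.
- **Flap:** the mouth looks the same in the top picture as at the start, so the flap is fully shut.
- **Other things:** where the top camera could see, nothing else had moved. The arm hid the bat and the brush pot from the top camera, but the side view showed both in place.
- **Disagreement:** the two cameras put the dish about 4 mm apart at first. I used the top camera's figure.

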